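# Make up two PC repair kits

## Robot

A 7-joint arm with a two-finger parallel gripper is mounted at the origin on the work surface. World frame = base frame: x ahead of the robot, y to its left, z up, the work surface at z = 0. Lengths are in m, angles in rad, forces in N, time in s.
With the tool pointing down it reaches from about 0.425 to 0.825 m from the base axis. Payload 3.6 kg.
Tool frame: the origin (TCP) lies at the very end of the fingers, on their centre line; the grasp point (between the pads) lies 19 mm behind it; z points along the fingers, y is the line along which they close (so a half turn about z gives the same grasp; the last joint's range is limited). The gripper opens to 93 mm and grips with 3 to 60 N. Pads are 15 mm wide; open, the fingers measure 128 mm over their backs; the gripper's body (75 mm by 188 mm) begins 65 mm behind the grasp point.
Start: joints at [1.169, 0.615, -0.013, 1.423, 0.008, 1.103, -0.04], TCP at [0.238, -0.605, 0.219] pointing down, gripper open.
Joint ranges: [-3.12, 3.12], [-0.3, 2.06], [-1.34, 1.32], [0.26, 2.42], [-1.36, 4.5], [0.01, 1.98], [-2.84, 2.84]. Speed limits (rad/s): [2.79, 2.79, 3.14, 3.14, 3.14, 3.14, 3.14].

## Interface

Orientations are given as a unit quaternion [w, x, y, z].
In Python, from station import r gives the robot as it stands.
- The arm moves only by the tool move_arm, never from a script. Its argument "series" is a list of rows, each an object with "dp": the shift along the tool's x, y, z in m, a list of three; "dr": the turn, a rotation vector about the tool's x, y, z in rad, a list of three. In form: [{"dp": [tx, ty, tz], "dr": [ax, ay, az]}, ...]. A call has 1 to 12 rows; each row is the pose to reach, as a shift and turn from the pose commanded when the call began, along the tool's axes at that moment; what a row does not reach only later rows make up. A row lasts 1/8 s, in which the tool goes at most 62.5 mm and 10.7 degrees, less where a joint would pass 70% of its speed; a pose out of reach is approached as far as the arm can. A call with a gripper value outside its range is refused whole. "gripper" is the finger opening in m, from 0 to 0.093, set as the call begins (left out, the last holds). The fingers move at their own pace and stop on an object; the grip force is fixed at half the most. Time passes only in rows, so rows that repeat a pose let the fingers close. It gives the time, the measured TCP pose, the force, the opening and the grip force at its end, in the units of the state.
- r.read_state(): the state, without advancing time (a new reading comes with each control period).
- r.grab_frame(name): name is "side" or "top"; returns a dict with "img" (480x640x3 uint8, red, green, blue), "intrinsics" (3x3 intrinsics, pixels), "k1" (the pictures are not rectified: a ray, as slopes to the right and down, at radius r is drawn at 1 + k1 r^2 times it, then the intrinsics apply), "world_to_cam" (4x4, takes a point from world to camera coordinates). Camera axes: x right, y down, z forward; pixel columns grow to the right and rows downward; lengths in m; the calibration is good to about 2 mm. A picture is of the moment at which its call begins. There is no depth.
- r.close_job(): hands the job in; it is judged then, once.
Trained networks look in a picture, given as the dict that the camera call returned (one of the last four; its "shot" number tells which), for a name from the list of things; names that differ only in an ending like _2 or _b are one class to them, and where a whole thing is asked for, a point or a joint stands for the part that bears it (a point fixed in the world has none). Each returns a list of dicts, best first, with "conf" (0 to 1); they miss things now and then, are a little off and sometimes report something else, mostly with a low value. They report only what shows in the picture. A call takes as long as a camera call. They do not tell look-alikes from the thing itself.
- r.boxes_of(label, picture): "position" ([x, y, z] in m, in the coordinates of the camera as it stood for that picture, good to about 4 mm: the middle of the surface that is visible of it).
- r.trace(label, picture): "pixels" (480x640 bool, what is visible of it).
The state is a dict: "t": time; "joint_positions": joint angles; "joint_vel": joint speeds; "tau": joint torques, N m; "tcp_pos": TCP position; "tcp_rot": TCP orientation; "contact_force": force on the tool from outside, world axes, zero at the start; "torque": the same for the moment, N m; "grip_width": finger opening in m; "grasp_force": force on a finger pad.
Only numpy, scipy, OpenCV 4.12 (cv2) and the standard library are available. Lean on these libraries where they do the work, as an engineer would, in place of code of your own. Each camera call takes 0.05 s, during which the arm holds its last target. There are 200 camera calls.

## Task

Make up the two repair kits from the stock on the bench: the drive with the red heat spreader, the fan and the round heatsink go in the blue tray, and the drive with the green heat spreader and the white power adapter go in the yellow tray. Set each part down without dropping it, lying flat or upright as it is now, centred on the dark outline of its own shape and lined up with it. Leave the black drive, the mug and the screwdriver where they are.

Things in the scene. Friction and masses are not known exactly. Their poses are not given: they have to be found in the camera images.
- ssd_red: Solid-state drive stick with a finned red heat spreader, 80 x 24 x 11 mm. Its origin is the centre of its underside; x runs along its 80 mm length, z up. It starts lying flat on the bench, its length within 0.25 rad of world x. 
- ssd_green: Solid-state drive stick with a finned green heat spreader, 80 x 24 x 11 mm. Its origin is the centre of its underside; x runs along its 80 mm length, z up. It starts lying flat on the bench, its length within 0.25 rad of world x. 
- ssd_black: Spare solid-state drive stick with a finned black heat spreader, 80 x 24 x 11 mm, in no kit: it stays where it lies. Its origin is the centre of its underside; x runs along its 80 mm length, z up. It starts lying flat on the bench, its length within 0.25 rad of world x. 
- fan: Square black case fan with grey blades, 60 x 60 x 25 mm, lying flat. Origin: centre of its underside; x and y square to its sides, z up. Starts within 0.25 rad of the world axes.
- heatsink: Round aluminium heatsink with stacked disc fins and a copper core, 48 mm across, 34 mm high, standing upright. Origin: centre of its underside, z up.
- adapter: White laptop power adapter (no cable), 90 x 42 x 28 mm, lying flat. Origin: centre of its underside; x along its 90 mm length, z up. Starts with its length within 0.25 rad of world x.
- tray_blue: Blue kit tray, 170 (x) by 180 mm (y), fixed. Floor's upper face 4 mm, rim's top 8 mm above the bench; rim 4 mm wide. Origin: centre of its underside; yaw within 0.2 rad of world. Flat dark outlines: at x -40, y 0 mm a bar 28 x 84 mm, length along tray y (drive); at x +35, y -45 a 64 mm square (fan); at x +35, y +45 a disc 52 mm across (heatsink).
- tray_yellow: Yellow kit tray, 170 (x) by 180 mm (y), fixed. Floor's upper face 4 mm, rim's top 8 mm above the bench; rim 4 mm wide. Origin: centre of its underside; yaw within 0.2 rad of world. Flat dark outlines: at x -40, y 0 mm a bar 28 x 84 mm, length along tray y (drive); at x +35, y 0 a rectangle 46 x 94 mm, length along tray y (adapter).
- mug: White mug standing to one side of the trays, rim 80 mm across, 95 mm high, handle on its +y side. Origin: centre of its underside. To be left alone.
- screwdriver: Screwdriver with an orange handle, 190 mm long, lying along its x, handle to -x, to one side of the trays. Origin: middle of its length, at bench level. To be left alone.
Things that resemble listed ones, but are neither listed nor needed, are in the scene too. Of the things that look like the adapter, take the one that is farthest to the robot's right at the start.

How it is judged:
At the end, for the whole second after the job is handed in: Red drive, fan, heatsink in the blue tray, green drive, adapter in the yellow: each on its floor, within 12 mm along each tray axis of its outline's centre, level to 0.12 rad, turned within 0.26 rad of it (heatsink: any), at rest. Black drive, mug, screwdriver moved under 15 mm (x of ssd_red in the frame of tray_blue between -0.052 and -0.028 m and y of ssd_red in the frame of tray_blue between -0.012 and 0.012 m and z of ssd_red in the frame of tray_blue between 0.001 and 0.008 m and angle between each of ssd_red, fan, heatsink, ssd_green, adapter's own z axis and vertical below 0.12 rad and linear speed of each of ssd_red, fan, heatsink, ssd_green, adapter below 0.02 m/s and angular speed of each of ssd_red, fan, heatsink, ssd_green, adapter below 0.2 rad/s and angle between the x axis of ssd_red and the y axis of tray_blue, either way round below 0.26 rad and x of fan in the frame of tray_blue between 0.023 and 0.047 m and y of fan in the frame of tray_blue between -0.057 and -0.033 m and z of fan in the frame of tray_blue between 0.001 and 0.008 m and (angle between the x axis of fan and the y axis of tray_blue, either way round below 0.26 rad or angle between the y axis of fan and the y axis of tray_blue, either way round below 0.26 rad) and x of heatsink in the frame of tray_blue between 0.023 and 0.047 m and y of heatsink in the frame of tray_blue between 0.033 and 0.057 m and z of heatsink in the frame of tray_blue between 0.001 and 0.008 m and x of ssd_green in the frame of tray_yellow between -0.052 and -0.028 m and y of ssd_green in the frame of tray_yellow between -0.012 and 0.012 m and z of ssd_green in the frame of tray_yellow between 0.001 and 0.008 m and angle between the x axis of each of ssd_green, adapter and the y axis of tray_yellow, either way round below 0.26 rad and x of adapter in the frame of tray_yellow between 0.023 and 0.047 m and y of adapter in the frame of tray_yellow between -0.012 and 0.012 m and z of adapter in the frame of tray_yellow between 0.001 and 0.008 m and distance of each of ssd_black, mug, screwdriver from where it was at the start of the episode below 0.015 m); the robot touches nothing.
It fails at once if a kit part is dropped or thrown (loose and faster than 0.7 m/s, as after a fall of 25 mm) ((linear speed of ssd_red above 0.7 m/s and contact force between ssd_red and the fingers below 0.05 N) or (linear speed of fan above 0.7 m/s and contact force between fan and the fingers below 0.05 N) or (linear speed of heatsink above 0.7 m/s and contact force between heatsink and the fingers below 0.05 N) or (linear speed of ssd_green above 0.7 m/s and contact force between ssd_green and the fingers below 0.05 N) or (linear speed of adapter above 0.7 m/s and contact force between adapter and the fingers below 0.05 N)).
It fails at once if the black drive is disturbed (moved more than 15 mm) (distance of ssd_black from where it was at the start of the episode above 0.015 m).
It fails at once if the mug is disturbed (moved more than 15 mm) (distance of mug from where it was at the start of the episode above 0.015 m).
It fails at once if the screwdriver is disturbed (moved more than 15 mm) (distance of screwdriver from where it was at the start of the episode above 0.015 m).
It also fails if it takes over 114 s, if anything falls off the work surface, if the arm or the gripper's body presses on something with over 40 N, if the wrist force passes 120 N, or if a joint passes its speed limit or range.

## Working session

There is one attempt and no reset: what is moved stays moved. The work goes in short steps, Python scripts to look and compute and a tool call to move; the robot and the scene stay as the last step left them, time stands still between calls to the robot, and variables do not carry over. Pictures are saved under pics/ and viewed, at most 14 in all, crops included, and the job is handed in when it is done.

Besides the shell and the picture viewer there is one more tool, called after "Call:" as name([rows], argument=value, ...), one row to a line, values as JSON. move_arm: Moves the arm, as the interface text tells. Its arguments: {"type":"object","properties":{"series":{"type":"array","items":{"type":"object","properties":{"dp":{"type":"array","items":{"type":"number"}},"dr":{"type":"array","items":{"type":"number"}}}}},"gripper":{"type":"number"}},"required":["series"]}

```bash
ls; mkdir -p pics
python3 - <<'E'
from station import r
import cv2,numpy as np
s=r.read_state();print({k:np.round(v,3).tolist() for k,v in s.items()})
for n in("top","side"):
    p=r.grab_frame(n);cv2.imwrite(f"pics/{n}0.png",p["img"][:,:,::-1])
    print(n,p["shot"],p["k1"],p["intrinsics"].tolist() if hasattr(p["intrinsics"],'tolist') else p["intrinsics"],np.round(p["world_to_cam"],4).tolist())
E
```

```text
pics
{'t': 0.0, 'joint_positions': [1.17, 0.616, -0.013, 1.425, 0.008, 1.103, -0.04], 'joint_vel': [0.001, 0.001, -0.001, -0.001, -0.0, 0.001, -0.001], 'tau': [0.0, -45.894, 0.209, -16.574, -0.061, 0.021, 0.0], 'tcp_pos': [0.238, -0.604, 0.217], 'tcp_rot': [-0.001, 0.982, 0.186, -0.0], 'contact_force': [-0.714, -0.399, 0.095], 'torque': [-0.0, 0.009, 0.052], 'grasp_force': 0.0, 'grip_width': 0.093}
top 1 -0.010706143894814002 [[454.7369740438391, 0.0, 324.3504194838894], [0.0, 454.7369740438391, 230.63555470007492], [0.0, 0.0, 1.0]] [[0.0204, -0.9998, -0.002, -0.017], [-0.9976, -0.0202, -0.0669, 0.4652], [0.0668, 0.0034, -0.9978, 1.0295], [0.0, 0.0, 0.0, 1.0]]
side 2 -0.0660588291089903 [[460.01774743262274, 0.0, 319.9227451963187], [0.0, 460.01774743262274, 244.27946842557935], [0.0, 0.0, 1.0]] [[-0.8059, -0.5917, 0.0209, 0.385], [-0.4039, 0.5235, -0.7502, 0.237], [0.433, -0.613, -0.6609, 1.0677], [0.0, 0.0, 0.0, 1.0]]
```

View pics/top0.png

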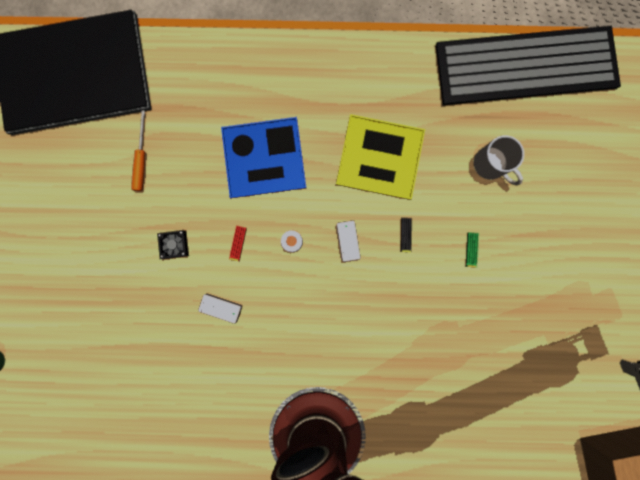

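View pics/side0.png

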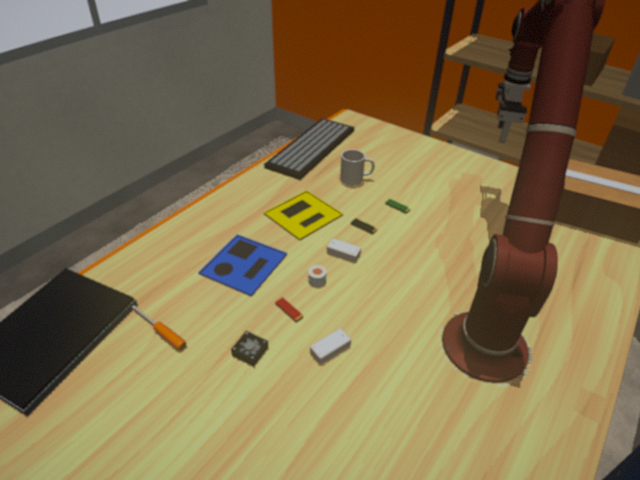

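Top view: the adapter look-alikes are the white bricks at (348,241) and (220,308). The robot's right is −y, which is image right, so (348,241) is the adapter. The drives are red (238,243), black (406,235, leave) and green (472,250). The fan is at (173,245), the heatsink at (291,241), and the trays at (263,158) and (380,158).

```bash
cat > h.py <<'E'
from station import r
import cv2,numpy as np
from scipy.optimize import minimize
D={'ssd_red':(80,24,11),'ssd_green':(80,24,11),'ssd_black':(80,24,11),'fan':(60,60,25),'heatsink':(48,48,34),'adapter':(90,42,28),'tray_blue':(170,180,8),'tray_yellow':(170,180,8)}
def proj(P,p):
    W=p["world_to_cam"];c=P@W[:3,:3].T+W[:3,3];s=c[:,:2]/c[:,2:]
    s=s*(1+p["k1"]*(s**2).sum(1,keepdims=True));K=p["intrinsics"]
    return s*[K[0][0],K[1][1]]+[K[0][2],K[1][2]]
def ray(u,p,z):
    K=np.array(p["intrinsics"]);d=(np.array(u,float)-K[:2,2])/K[0,0];s=d.copy()
    for _ in range(8): s=d/(1+p["k1"]*(s@s))
    W=p["world_to_cam"];R=W[:3,:3];C=-R.T@W[:3,3];v=R.T@np.r_[s,1]
    return (C+v*(z-C[2])/v[2])
def model(n,q):
    a,b,h=np.array(D[n])/1000
    if n=='heatsink':
        t=np.arange(0,6.28,.2);P=np.c_[a/2*np.cos(t),a/2*np.sin(t)]
    else:
        P=np.array([[a,b],[a,-b],[-a,-b],[-a,b]])/2
        c,s=np.cos(q[2]),np.sin(q[2]);P=P@np.array([[c,s],[-s,c]])
    P=P+q[:2]
    return np.vstack([np.c_[P,np.full(len(P),q[3])],np.c_[P,np.full(len(P),q[3]+h)]])
S=4
def cost(n,q,views):
    L=0
    for p,m in views:
        y,x=np.nonzero(m);x0,y0=x.min()-12,y.min()-12;w,h=np.ptp(x)+25,np.ptp(y)+25
        u=cv2.convexHull((proj(model(n,q),p)-[x0,y0]).astype(np.float32))
        im=np.zeros((h*S,w*S),np.uint8)
        cv2.fillPoly(im,[np.round(((u+.5)*S-.5)*16).astype(np.int32)],1,shift=4)
        M=np.kron(np.pad(m,30)[y0+30:y0+30+h,x0+30:x0+30+w].astype(np.uint8),np.ones((S,S),np.uint8))
        L+=1-(im&M).sum()/(im|M).sum()
    return L/len(views)
def fit(n,views,q0,free=4):
    q0=np.array(q0,float);d=np.array([.012,.012,.15,.008])[:free]
    f=lambda v:cost(n,np.r_[v,q0[free:]],views)
    best=None
    for sg in(1,-1):
        X=np.vstack([q0[:free]]+[q0[:free]+sg*np.eye(free)[i]*d[i] for i in range(free)])
        o=minimize(f,q0[:free],method='Nelder-Mead',options=dict(initial_simplex=X,xatol=1e-4,fatol=1e-4,maxiter=300))
        if best is None or o.fun<best.fun:best=o
    return np.r_[best.x,q0[free:]],best.fun
def mask(n,p,near):
    "trace whose centroid lies nearest to the expected pixel"
    c=[]
    for t in r.trace(n,p):
        y,x=np.nonzero(t["pixels"])
        if len(x)>20: c.append((np.hypot(x.mean()-near[0],y.mean()-near[1]),t["conf"],t["pixels"],(x.mean(),y.mean())))
    if not c: return None
    return min(c,key=lambda e:e[0])
E
python3 - <<'E'
from h import *
T={'ssd_red':(238,243),'ssd_green':(472,250),'ssd_black':(406,235),'fan':(173,245),'heatsink':(291,241),'adapter':(348,241),'tray_blue':(263,158),'tray_yellow':(380,158)}
a=r.grab_frame("top");b=r.grab_frame("side")
cv2.imwrite("pics/ad.png",cv2.resize(a["img"][200:340,180:500,::-1],None,fx=2.5,fy=2.5))
for n,u in T.items():
    h=D[n][2]/1000;w=ray(u,a,h*.7);res=[]
    ma=mask(n,a,u);ub=proj(w[None],b)[0];mb=mask(n,b,ub)
    for m,p in((ma,a),(mb,b)): print(n,None if m is None else (round(m[0],1),round(m[1],2)),end=' ')
    V=[(p,m[2]) for m,p in((ma,a),(mb,b)) if m is not None and m[0]<15]
    print()
    for vs,fr in((V[:1],3),(V[1:],3),(V,4)):
        if vs:
            q,c=fit(n,vs,[w[0],w[1],0.0,0],fr);print('   ',np.round(q,4).tolist(),round(c,3))
E
```

```text
ssd_red (np.float64(0.9), 0.65) ssd_red (np.float64(2.3), 0.8) 
    [0.4347, 0.1921, -0.1612, 0.0] 0.128
    [0.432, 0.1959, -0.2208, 0.0] 0.084
    [0.434, 0.1932, -0.2008, -0.0038] 0.108
ssd_green (np.float64(0.9), 0.97) ssd_green (np.float64(0.9), 0.62) 
    [0.4303, -0.3501, -0.0432, 0.0] 0.051
    [0.4292, -0.3478, -0.083, 0.0] 0.112
    [0.4301, -0.3508, -0.0458, -0.002] 0.084
ssd_black (np.float64(1.5), 0.69) ssd_black (np.float64(1.0), 0.75) 
    [0.4624, -0.1967, 0.0082, 0.0] 0.058
    [0.4592, -0.1951, -0.0286, 0.0] 0.126
    [0.4619, -0.1973, 0.0014, -0.002] 0.095
fan (np.float64(1.1), 0.87) fan (np.float64(1.5), 0.86) 
    [0.4274, 0.3411, 0.1669, 0.0] 0.052
    [0.4253, 0.3389, 0.1472, 0.0] 0.036
    [0.4261, 0.3399, 0.1569, 0.0007] 0.064
heatsink (np.float64(0.5), 0.69) heatsink (np.float64(2.3), 0.58) 
    [0.4402, 0.067, 0.0227, 0.0] 0.055
    [0.4392, 0.069, 0.0441, 0.0] 0.05
    [0.4403, 0.0672, -0.0907, -0.0021] 0.051
adapter (np.float64(0.6), 0.64) adapter (np.float64(2.1), 0.67) 
    [0.4436, -0.0624, 0.1624, 0.0] 0.084
    [0.4424, -0.0594, 0.0948, 0.0] 0.117
    [0.444, -0.0626, 0.1819, -0.004] 0.097
tray_blue (np.float64(1.1), 0.72) tray_blue (np.float64(2.1), 0.91) 
    [0.6374, 0.1398, 0.152, 0.0] 0.015
    [0.6339, 0.1406, 0.1595, 0.0] 0.026
    [0.6373, 0.1398, 0.1523, -0.0023] 0.024
tray_yellow (np.float64(1.6), 0.57) tray_yellow (np.float64(1.9), 0.57) 
    [0.6439, -0.1352, -0.1784, 0.0] 0.018
    [0.6414, -0.1321, -0.1982, 0.0] 0.041
    [0.6443, -0.1359, -0.1786, -0.0033] 0.029
```

View pics/ad.png

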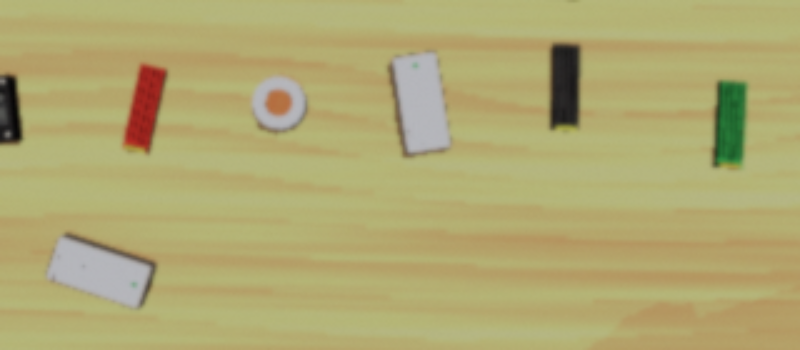

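The crop confirms it: the chosen adapter is at crop (420,103) and its look-alike at (100,272). The two views agree within about 3 mm, and the measured undersides are near z = 0.

```bash
cat > plan.py <<'E'
from station import r
import numpy as np,sys
from scipy.spatial.transform import Rotation as Ro
TR={'b':(.6365,.140,.153),'y':(.6435,-.135,-.180)}
def slot(t,x,y):
    a,b,c=TR[t];return a+x*np.cos(c)-y*np.sin(c),b+x*np.sin(c)+y*np.cos(c)
G={'green':(.430,-.350,np.pi-.055),'greenP':(*slot('y',-.04,0),1.391),
'adapter':(.4435,-.062,np.pi+.165),'adapterP':(*slot('y',.035,0),1.391),
'fan':(.4265,.340,1.728),'fanP':(*slot('b',.035,-.045),1.724),
'heat':(.440,.0675,1.724),'heatP':(*slot('b',.035,.045),1.724),
'red':(.4335,.1935,np.pi-.19),'redP':(*slot('b',-.04,0),1.724)}
s=r.read_state();q=s['tcp_rot'];R=Ro.from_quat([q[1],q[2],q[3],q[0]])
p=np.array(s['tcp_pos']);psi=np.arctan2(*R.as_matrix()[[1,0],0])
print('t',round(s['t'],2),'now',p.round(4),'psi',round(psi,3),'w',round(s['grip_width'],4),'gf',round(s['grasp_force'],1),'F',np.round(s['contact_force'],1))
for a in sys.argv[1:]:
    n,z=a.split(',');x,y,h=G[n];d=np.array([x,y,float(z)])-p
    g=Ro.from_euler('z',h)*Ro.from_euler('x',np.pi)
    print(a,'target',np.round([x,y],4),'dp',(R.inv().apply(d)).round(4).tolist(),'dr',(R.inv()*g).as_rotvec().round(3).tolist())
E
python3 plan.py green,0.06
```

```text
t 1.0 now [ 0.238  -0.6048  0.2186] psi 0.375 w 0.0933 gf 0.0 F [0.8 0.1 0.9]
green,0.06 target [ 0.43 -0.35] dp [0.272, -0.1668, 0.1587] dr [0.0, -0.0, -2.712]
```

```bash
sed -i "s/np.pi-.055/-.055/;s/np.pi+.165/.165/" plan.py; python3 plan.py green,0.06
```

```text
t 1.0 now [ 0.238  -0.6048  0.2186] psi 0.375 w 0.0933 gf 0.0 F [0.8 0.1 0.9]
green,0.06 target [ 0.43 -0.35] dp [0.272, -0.1668, 0.1587] dr [-0.0, -0.0, 0.43]
```

Call:
move_arm([
  {"dp":[0.05,-0.03,0.0],"dr":[0,0,0.08]},
  {"dp":[0.1,-0.06,0.02],"dr":[0,0,0.16]},
  {"dp":[0.15,-0.09,0.05],"dr":[0,0,0.25]},
  {"dp":[0.2,-0.12,0.08],"dr":[0,0,0.33]},
  {"dp":[0.24,-0.145,0.11],"dr":[0,0,0.4]},
  {"dp":[0.272,-0.167,0.14],"dr":[0,0,0.43]},
  {"dp":[0.272,-0.167,0.159],"dr":[0,0,0.43]},
  {"dp":[0.272,-0.167,0.159],"dr":[0,0,0.43]},
  {"dp":[0.272,-0.167,0.159],"dr":[0,0,0.43]},
], gripper=0.06)

```text
t: 2.12
tcp_pos: [0.43, -0.3511, 0.0605]
tcp_rot: [0.001, 1.0, -0.028, 0.001]
contact_force: [-0.3, -0.5, 0.5]
grip_width: 0.06
grasp_force: 0.0
```

```bash
python3 - <<'E'
from h import *
for n in("top","side"):
    p=r.grab_frame(n);u=proj(np.array([[.43,-.35,.03]]),p)[0].astype(int);x,y=u
    cv2.imwrite(f"pics/g_{n}.png",cv2.resize(p["img"][max(y-60,0):y+60,max(x-80,0):x+80,::-1],None,fx=4,fy=4))
E
python3 -c "
import cv2,numpy as np;a=cv2.imread('pics/g_top.png');b=cv2.imread('pics/g_side.png')
c=np.hstack([cv2.resize(a,(400,300)),cv2.resize(b,(400,300))]);cv2.imwrite('pics/g.png',c)"
python3 plan.py green,0.004
```

```text
t 2.23 now [ 0.43   -0.3512  0.0608] psi -0.057 w 0.0599 gf 0.0 F [-0.2 -0.6 -0.6]
green,0.004 target [ 0.43 -0.35] dp [-0.0002, -0.0013, 0.0568] dr [0.002, -0.002, -0.002]
```

View pics/g.png

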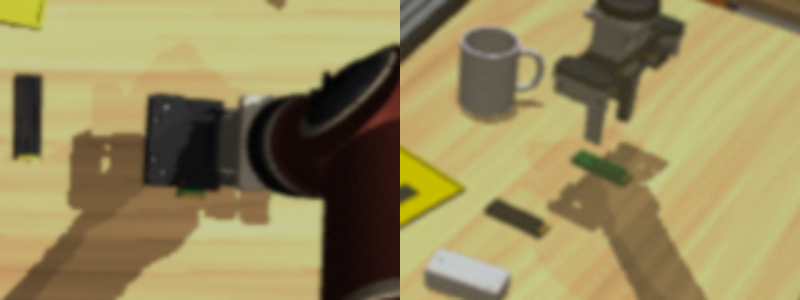

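The gripper hovers over the green drive, with the fingers straddling it at (600,165) in the side view. It can descend.

Call:
move_arm([
  {"dp":[0,-0.001,0.02],"dr":[0,0,0]},
  {"dp":[0,-0.001,0.038],"dr":[0,0,0]},
  {"dp":[0,-0.001,0.05],"dr":[0,0,0]},
  {"dp":[0,-0.001,0.057],"dr":[0,0,0]},
  {"dp":[0,-0.001,0.057],"dr":[0,0,0]},
], gripper=0.06)

```text
t: 2.85
tcp_pos: [0.4299, -0.349, 0.0026]
tcp_rot: [-0.0, 1.0, -0.028, -0.0]
contact_force: [0.7, 0.2, 0.7]
grip_width: 0.0596
grasp_force: 0.0
```

Call:
move_arm([
  {"dp":[0,0,0],"dr":[0,0,0]},
  {"dp":[0,0,0],"dr":[0,0,0]},
  {"dp":[0,0,0],"dr":[0,0,0]},
  {"dp":[0,0,0],"dr":[0,0,0]},
  {"dp":[0,0,0],"dr":[0,0,0]},
  {"dp":[0,0,-0.01],"dr":[0,0,0]},
  {"dp":[0,0,-0.03],"dr":[0,0,0]},
  {"dp":[0,0,-0.06],"dr":[0,0,0]},
  {"dp":[0,0,-0.07],"dr":[0,0,0]},
  {"dp":[0,0,-0.07],"dr":[0,0,0]},
], gripper=0.0)

```text
t: 4.1
tcp_pos: [0.4302, -0.349, 0.0732]
tcp_rot: [0.0, 1.0, -0.028, 0.001]
contact_force: [-0.2, -0.3, 0.9]
grip_width: 0.0236
grasp_force: 30.0
```

```bash
python3 plan.py greenP,0.06
```

```text
t 4.1 now [ 0.4302 -0.349   0.0732] psi -0.055 w 0.0236 gf 30.0 F [-0.2 -0.3  0.9]
greenP,0.06 target [ 0.6041 -0.1278] dp [0.1614, -0.2304, 0.0133] dr [0.001, -0.0, -1.446]
```

Call:
move_arm([
  {"dp":[0.02,-0.025,0],"dr":[0,0,-0.16]},
  {"dp":[0.04,-0.055,0],"dr":[0,0,-0.32]},
  {"dp":[0.06,-0.085,0],"dr":[0,0,-0.48]},
  {"dp":[0.08,-0.115,0],"dr":[0,0,-0.64]},
  {"dp":[0.1,-0.145,0],"dr":[0,0,-0.8]},
  {"dp":[0.12,-0.175,0],"dr":[0,0,-0.96]},
  {"dp":[0.14,-0.2,0.005],"dr":[0,0,-1.12]},
  {"dp":[0.155,-0.22,0.01],"dr":[0,0,-1.28]},
  {"dp":[0.161,-0.23,0.013],"dr":[0,0,-1.4]},
  {"dp":[0.161,-0.23,0.013],"dr":[0,0,-1.446]},
  {"dp":[0.161,-0.23,0.013],"dr":[0,0,-1.446]},
  {"dp":[0.161,-0.23,0.013],"dr":[0,0,-1.446]},
])

```text
t: 5.6
tcp_pos: [0.6029, -0.1292, 0.0595]
tcp_rot: [0.0, 0.769, 0.64, -0.0]
contact_force: [-0.1, -0.1, -0.4]
grip_width: 0.0234
grasp_force: 30.0
```

```bash
python3 plan.py greenP,0.0075
python3 - <<'E'
from h import *
p=r.grab_frame("side");x,y=proj(np.array([[.62,-.13,.03]]),p)[0].astype(int)
cv2.imwrite("pics/gp.png",cv2.resize(p["img"][y-60:y+60,x-80:x+80,::-1],None,fx=4,fy=4))
E
```

```text
t 5.6 now [ 0.6029 -0.1292  0.0595] psi 1.388 w 0.0234 gf 30.0 F [-0.1 -0.1 -0.4]
greenP,0.0075 target [ 0.6041 -0.1278] dp [0.0016, 0.001, 0.052] dr [-0.001, 0.001, -0.003]
```

View pics/gp.png

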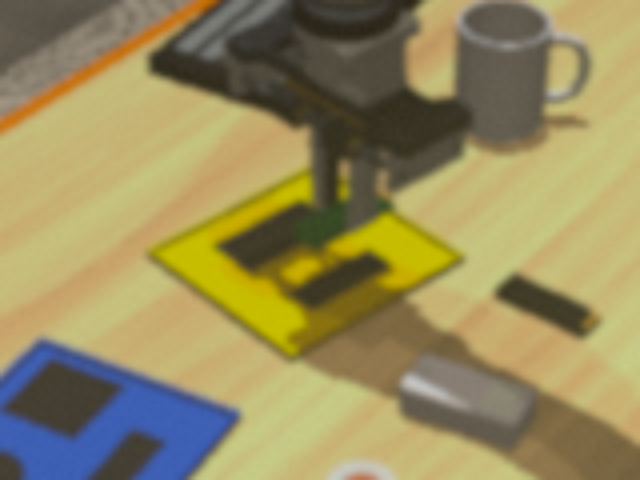

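The drive is held level above its bar outline near (340,280).

Call:
move_arm([
  {"dp":[0.001,0.001,0.015],"dr":[0,0,0]},
  {"dp":[0.001,0.001,0.03],"dr":[0,0,0]},
  {"dp":[0.001,0.001,0.042],"dr":[0,0,0]},
  {"dp":[0.001,0.001,0.048],"dr":[0,0,0]},
  {"dp":[0.001,0.001,0.051],"dr":[0,0,0]},
  {"dp":[0.001,0.001,0.0525],"dr":[0,0,0]},
  {"dp":[0.001,0.001,0.0525],"dr":[0,0,0]},
])

```text
t: 6.52
tcp_pos: [0.6048, -0.1273, 0.0074]
tcp_rot: [0.0, 0.768, 0.641, 0.0]
contact_force: [-0.6, -0.7, -1.1]
grip_width: 0.0235
grasp_force: 30.0
```

Call:
move_arm([
  {"dp":[0,0,0],"dr":[0,0,0]},
  {"dp":[0,0,0],"dr":[0,0,0]},
  {"dp":[0,0,0],"dr":[0,0,0]},
  {"dp":[0,0,-0.01],"dr":[0,0,0]},
  {"dp":[0,0,-0.04],"dr":[0,0,0]},
  {"dp":[0,0,-0.08],"dr":[0,0,0]},
  {"dp":[0,0,-0.08],"dr":[0,0,0]},
], gripper=0.04)

```text
t: 7.4
tcp_pos: [0.6075, -0.1274, 0.0914]
tcp_rot: [0.003, 0.768, 0.641, 0.003]
contact_force: [-0.6, -0.5, -0.3]
grip_width: 0.0399
grasp_force: 0.0
```

```bash
python3 plan.py adapter,0.06
```

```text
t 7.4 now [ 0.6075 -0.1274  0.0914] psi 1.391 w 0.0399 gf 0.0 F [-0.6 -0.5 -0.3]
adapter,0.06 target [ 0.4435 -0.062 ] dp [0.035, -0.1733, 0.0299] dr [0.007, -0.006, 1.226]
```

Call:
move_arm([
  {"dp":[0.005,-0.02,0],"dr":[0,0,0.15]},
  {"dp":[0.01,-0.045,0],"dr":[0,0,0.3]},
  {"dp":[0.015,-0.07,0],"dr":[0,0,0.45]},
  {"dp":[0.02,-0.095,0],"dr":[0,0,0.6]},
  {"dp":[0.025,-0.12,0],"dr":[0,0,0.75]},
  {"dp":[0.03,-0.14,0],"dr":[0,0,0.9]},
  {"dp":[0.034,-0.16,0.005],"dr":[0,0,1.05]},
  {"dp":[0.035,-0.17,0.015],"dr":[0,0,1.18]},
  {"dp":[0.035,-0.17,0.026],"dr":[0,0,1.226]},
  {"dp":[0.035,-0.17,0.026],"dr":[0,0,1.226]},
  {"dp":[0.035,-0.17,0.026],"dr":[0,0,1.226]},
  {"dp":[0.035,-0.17,0.026],"dr":[0,0,1.226]},
], gripper=0.075)

```text
t: 8.9
tcp_pos: [0.4442, -0.0626, 0.0614]
tcp_rot: [0.0, 0.997, 0.082, 0.0]
contact_force: [-0.1, -0.8, 0.0]
grip_width: 0.0748
grasp_force: 0.0
```

```bash
python3 plan.py adapter,0.010
```

```text
t 8.9 now [ 0.4442 -0.0626  0.0614] psi 0.165 w 0.0748 gf 0.0 F [-0.1 -0.8  0. ]
adapter,0.010 target [ 0.4435 -0.062 ] dp [-0.0006, -0.0007, 0.0514] dr [0.0, -0.001, 0.0]
```

Call:
move_arm([
  {"dp":[0,0,0.02],"dr":[0,0,0]},
  {"dp":[0,0,0.037],"dr":[0,0,0]},
  {"dp":[0,0,0.046],"dr":[0,0,0]},
  {"dp":[0,0,0.051],"dr":[0,0,0]},
  {"dp":[0,0,0.051],"dr":[0,0,0]},
])

```text
t: 9.52
tcp_pos: [0.4437, -0.0624, 0.0102]
tcp_rot: [-0.0, 0.997, 0.082, 0.0]
contact_force: [0.3, 0.4, 0.5]
grip_width: 0.0749
grasp_force: 0.0
```

Call:
move_arm([
  {"dp":[0,0,0],"dr":[0,0,0]},
  {"dp":[0,0,0],"dr":[0,0,0]},
  {"dp":[0,0,0],"dr":[0,0,0]},
  {"dp":[0,0,0],"dr":[0,0,0]},
  {"dp":[0,0,0],"dr":[0,0,0]},
  {"dp":[0,0,-0.01],"dr":[0,0,0]},
  {"dp":[0,0,-0.03],"dr":[0,0,0]},
  {"dp":[0,0,-0.06],"dr":[0,0,0]},
  {"dp":[0,0,-0.07],"dr":[0,0,0]},
  {"dp":[0,0,-0.07],"dr":[0,0,0]},
  {"dp":[0,0,-0.07],"dr":[0,0,0]},
], gripper=0.0)

```text
t: 10.9
tcp_pos: [0.4428, -0.0623, 0.0794]
tcp_rot: [-0.0, 0.997, 0.082, -0.001]
contact_force: [-0.2, -0.5, -2.8]
grip_width: 0.0419
grasp_force: 30.0
```

```bash
python3 plan.py adapterP,0.06
```

```text
t 10.9 now [ 0.4428 -0.0623  0.0794] psi 0.165 w 0.0419 gf 30.0 F [-0.2 -0.5 -2.8]
adapterP,0.06 target [ 0.6779 -0.1413] dp [0.219, 0.1165, 0.019] dr [-0.002, 0.001, -1.226]
```

Call:
move_arm([
  {"dp":[0.02,0.01,0],"dr":[0,0,-0.12]},
  {"dp":[0.045,0.024,0],"dr":[0,0,-0.26]},
  {"dp":[0.075,0.04,0],"dr":[0,0,-0.42]},
  {"dp":[0.105,0.056,0],"dr":[0,0,-0.58]},
  {"dp":[0.135,0.072,0],"dr":[0,0,-0.74]},
  {"dp":[0.165,0.088,0],"dr":[0,0,-0.9]},
  {"dp":[0.19,0.101,0],"dr":[0,0,-1.05]},
  {"dp":[0.21,0.112,0],"dr":[0,0,-1.18]},
  {"dp":[0.219,0.1165,0.005],"dr":[0,0,-1.226]},
  {"dp":[0.219,0.1165,0.019],"dr":[0,0,-1.226]},
  {"dp":[0.219,0.1165,0.019],"dr":[0,0,-1.226]},
  {"dp":[0.219,0.1165,0.019],"dr":[0,0,-1.226]},
])

```text
t: 12.4
tcp_pos: [0.678, -0.141, 0.0606]
tcp_rot: [-0.001, 0.768, 0.641, -0.0]
contact_force: [-0.8, -0.2, -1.9]
grip_width: 0.0414
grasp_force: 30.0
```

```bash
python3 plan.py adapterP,0.014
```

```text
t 12.4 now [ 0.678  -0.141   0.0606] psi 1.391 w 0.0414 gf 30.0 F [-0.8 -0.2 -1.9]
adapterP,0.014 target [ 0.6779 -0.1413] dp [-0.0003, 0.0001, 0.0466] dr [-0.001, -0.0, -0.0]
```

Call:
move_arm([
  {"dp":[0,0,0.015],"dr":[0,0,0]},
  {"dp":[0,0,0.03],"dr":[0,0,0]},
  {"dp":[0,0,0.04],"dr":[0,0,0]},
  {"dp":[0,0,0.044],"dr":[0,0,0]},
  {"dp":[0,0,0.0465],"dr":[0,0,0]},
  {"dp":[0,0,0.0465],"dr":[0,0,0]},
])

```text
t: 13.15
tcp_pos: [0.6791, -0.1414, 0.015]
tcp_rot: [0.0, 0.768, 0.641, 0.0]
contact_force: [-0.5, 0.4, -1.7]
grip_width: 0.0418
grasp_force: 30.0
```

Call:
move_arm([
  {"dp":[0,0,0],"dr":[0,0,0]},
  {"dp":[0,0,0],"dr":[0,0,0]},
  {"dp":[0,0,0],"dr":[0,0,0]},
  {"dp":[0,0,-0.01],"dr":[0,0,0]},
  {"dp":[0,0,-0.04],"dr":[0,0,0]},
  {"dp":[0,0,-0.07],"dr":[0,0,0]},
  {"dp":[0,0,-0.1],"dr":[0,0,0]},
  {"dp":[0,0,-0.1],"dr":[0,0,0]},
  {"dp":[0,0,-0.1],"dr":[0,0,0]},
], gripper=0.054)

```text
t: 14.28
tcp_pos: [0.6781, -0.1414, 0.1141]
tcp_rot: [-0.0, 0.768, 0.641, -0.0]
contact_force: [0.4, -0.4, -0.5]
grip_width: 0.0543
grasp_force: 0.0
```

```bash
python3 plan.py heat,0.075
```

```text
t 14.28 now [ 0.6781 -0.1414  0.1141] psi 1.391 w 0.0543 gf 0.0 F [ 0.4 -0.4 -0.5]
heat,0.075 target [0.44   0.0675] dp [0.1629, -0.2716, 0.0394] dr [-0.001, -0.0, -0.333]
```

Call:
move_arm([
  {"dp":[0.02,-0.03,0],"dr":[0,0,-0.04]},
  {"dp":[0.045,-0.075,0],"dr":[0,0,-0.09]},
  {"dp":[0.07,-0.12,0],"dr":[0,0,-0.15]},
  {"dp":[0.1,-0.165,0],"dr":[0,0,-0.2]},
  {"dp":[0.125,-0.21,0],"dr":[0,0,-0.26]},
  {"dp":[0.15,-0.25,0],"dr":[0,0,-0.31]},
  {"dp":[0.163,-0.271,0.01],"dr":[0,0,-0.333]},
  {"dp":[0.163,-0.271,0.03],"dr":[0,0,-0.333]},
  {"dp":[0.163,-0.271,0.039],"dr":[0,0,-0.333]},
  {"dp":[0.163,-0.271,0.039],"dr":[0,0,-0.333]},
  {"dp":[0.163,-0.271,0.039],"dr":[0,0,-0.333]},
], gripper=0.085)

```text
t: 15.65
tcp_pos: [0.4417, 0.0673, 0.0758]
tcp_rot: [0.0, 0.651, 0.759, 0.0]
contact_force: [0.1, 0.1, 0.2]
grip_width: 0.0851
grasp_force: 0.0
```

```bash
python3 plan.py heat,0.010
python3 - <<'E'
from h import *
o=[]
for n,P in(("top",(.6435,-.135,.01)),("side",(.6435,-.135,.01))):
    p=r.grab_frame(n);x,y=proj(np.array([P]),p)[0].astype(int)
    o.append(cv2.resize(p["img"][y-50:y+50,x-55:x+55,::-1],None,fx=3.6,fy=3.6))
cv2.imwrite("pics/yel.png",np.hstack(o))
E
```

```text
t 15.65 now [0.4417 0.0673 0.0758] psi 1.723 w 0.0851 gf 0.0 F [0.1 0.1 0.2]
heat,0.010 target [0.44   0.0675] dp [0.0005, -0.0016, 0.0658] dr [0.0, -0.0, -0.001]
```

View pics/yel.png

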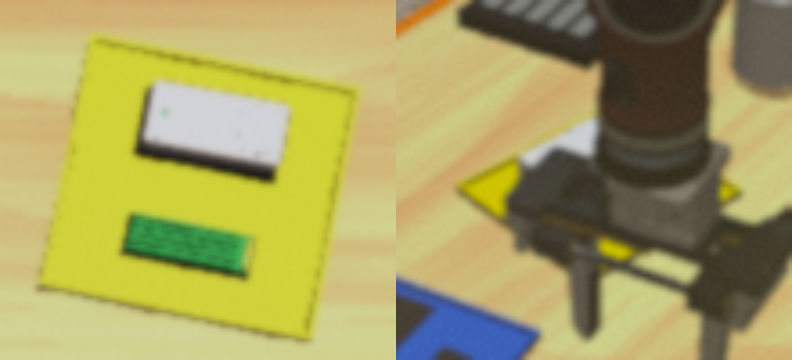

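Both yellow-tray parts sit on their outlines, the adapter at (212,130) and the green drive at (187,245) in the crop. They cover the dark outlines and are square to the tray.

Call:
move_arm([
  {"dp":[0,-0.0015,0.02],"dr":[0,0,0]},
  {"dp":[0,-0.0015,0.04],"dr":[0,0,0]},
  {"dp":[0,-0.0015,0.056],"dr":[0,0,0]},
  {"dp":[0,-0.0015,0.066],"dr":[0,0,0]},
  {"dp":[0,-0.0015,0.066],"dr":[0,0,0]},
])

```text
t: 16.38
tcp_pos: [0.4397, 0.0672, 0.0095]
tcp_rot: [-0.0, 0.651, 0.759, -0.0]
contact_force: [0.8, -0.1, -0.1]
grip_width: 0.0852
grasp_force: 0.0
```

Call:
move_arm([
  {"dp":[0,0,0],"dr":[0,0,0]},
  {"dp":[0,0,0],"dr":[0,0,0]},
  {"dp":[0,0,0],"dr":[0,0,0]},
  {"dp":[0,0,0],"dr":[0,0,0]},
  {"dp":[0,0,0],"dr":[0,0,0]},
  {"dp":[0,0,-0.01],"dr":[0,0,0]},
  {"dp":[0,0,-0.03],"dr":[0,0,0]},
  {"dp":[0,0,-0.06],"dr":[0,0,0]},
  {"dp":[0,0,-0.07],"dr":[0,0,0]},
  {"dp":[0,0,-0.07],"dr":[0,0,0]},
  {"dp":[0,0,-0.07],"dr":[0,0,0]},
], gripper=0.0)

```text
t: 17.75
tcp_pos: [0.4391, 0.067, 0.079]
tcp_rot: [-0.001, 0.651, 0.759, -0.001]
contact_force: [-0.3, 1.5, -1.7]
grip_width: 0.0474
grasp_force: 30.0
```

```bash
python3 plan.py heatP,0.06
python3 - <<'E'
from h import *
p=r.grab_frame("side");x,y=proj(np.array([(.44,.0675,.08)]),p)[0].astype(int)
cv2.imwrite("pics/hs.png",cv2.resize(p["img"][y-50:y+50,x-55:x+55,::-1],None,fx=3.6,fy=3.6))
E
```

```text
t 17.75 now [0.4391 0.067  0.079 ] psi 1.724 w 0.0474 gf 30.0 F [-0.3  1.5 -1.7]
heatP,0.06 target [0.6642 0.1898] dp [0.0871, 0.2412, 0.0185] dr [-0.002, 0.0, -0.0]
```

View pics/hs.png

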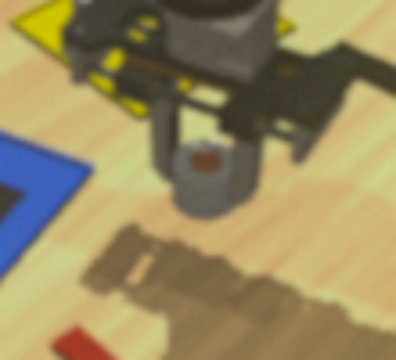

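The heatsink is held upright, at about (205,180) in the crop.

Call:
move_arm([
  {"dp":[0.008,0.02,0],"dr":[0,0,0]},
  {"dp":[0.02,0.055,0],"dr":[0,0,0]},
  {"dp":[0.034,0.095,0],"dr":[0,0,0]},
  {"dp":[0.049,0.135,0],"dr":[0,0,0]},
  {"dp":[0.063,0.175,0],"dr":[0,0,0]},
  {"dp":[0.076,0.21,0],"dr":[0,0,0]},
  {"dp":[0.084,0.232,0],"dr":[0,0,0]},
  {"dp":[0.087,0.241,0.005],"dr":[0,0,0]},
  {"dp":[0.087,0.241,0.018],"dr":[0,0,0]},
  {"dp":[0.087,0.241,0.018],"dr":[0,0,0]},
  {"dp":[0.087,0.241,0.018],"dr":[0,0,0]},
])

```text
t: 19.18
tcp_pos: [0.6641, 0.1893, 0.0615]
tcp_rot: [-0.0, 0.651, 0.759, -0.001]
contact_force: [-0.7, -0.5, -2.2]
grip_width: 0.048
grasp_force: 30.0
```

```bash
python3 plan.py heatP,0.0138
```

```text
t 19.18 now [0.6641 0.1893 0.0615] psi 1.724 w 0.048 gf 30.0 F [-0.7 -0.5 -2.2]
heatP,0.0138 target [0.6642 0.1898] dp [0.0005, 0.0003, 0.0477] dr [-0.001, 0.0, -0.0]
```

Call:
move_arm([
  {"dp":[0,0,0.015],"dr":[0,0,0]},
  {"dp":[0,0,0.03],"dr":[0,0,0]},
  {"dp":[0,0,0.041],"dr":[0,0,0]},
  {"dp":[0,0,0.0455],"dr":[0,0,0]},
  {"dp":[0,0,0.0475],"dr":[0,0,0]},
  {"dp":[0,0,0.0475],"dr":[0,0,0]},
])

```text
t: 19.92
tcp_pos: [0.6651, 0.1902, 0.0145]
tcp_rot: [0.0, 0.651, 0.759, 0.001]
contact_force: [-0.2, -0.4, -1.6]
grip_width: 0.0478
grasp_force: 30.0
```

Call:
move_arm([
  {"dp":[0,0,0],"dr":[0,0,0]},
  {"dp":[0,0,0],"dr":[0,0,0]},
  {"dp":[0,0,0],"dr":[0,0,0]},
  {"dp":[0,0,-0.01],"dr":[0,0,0]},
  {"dp":[0,0,-0.04],"dr":[0,0,0]},
  {"dp":[0,0,-0.07],"dr":[0,0,0]},
  {"dp":[0,0,-0.1],"dr":[0,0,0]},
  {"dp":[0,0,-0.1],"dr":[0,0,0]},
  {"dp":[0,0,-0.1],"dr":[0,0,0]},
], gripper=0.06)

```text
t: 21.05
tcp_pos: [0.6642, 0.1896, 0.1136]
tcp_rot: [-0.0, 0.651, 0.759, -0.001]
contact_force: [-0.2, -0.1, 0.2]
grip_width: 0.06
grasp_force: 0.0
```

```bash
python3 plan.py fan,0.06
```

```text
t 21.05 now [0.6642 0.1896 0.1136] psi 1.724 w 0.06 gf 0.0 F [-0.2 -0.1  0.2]
fan,0.06 target [0.4265 0.34  ] dp [0.1849, -0.2119, 0.0538] dr [-0.001, 0.0, -0.004]
```

Call:
move_arm([
  {"dp":[0.02,-0.02,0],"dr":[0,0,0]},
  {"dp":[0.05,-0.055,0],"dr":[0,0,0]},
  {"dp":[0.08,-0.09,0],"dr":[0,0,0]},
  {"dp":[0.11,-0.125,0],"dr":[0,0,0]},
  {"dp":[0.14,-0.16,0],"dr":[0,0,0]},
  {"dp":[0.17,-0.195,0.01],"dr":[0,0,0]},
  {"dp":[0.185,-0.212,0.025],"dr":[0,0,-0.004]},
  {"dp":[0.185,-0.212,0.045],"dr":[0,0,-0.004]},
  {"dp":[0.185,-0.212,0.054],"dr":[0,0,-0.004]},
  {"dp":[0.185,-0.212,0.054],"dr":[0,0,-0.004]},
  {"dp":[0.185,-0.212,0.054],"dr":[0,0,-0.004]},
], gripper=0.09)

```text
t: 22.42
tcp_pos: [0.4276, 0.3404, 0.0605]
tcp_rot: [0.0, 0.65, 0.76, 0.0]
contact_force: [-0.5, 0.4, 0.5]
grip_width: 0.09
grasp_force: 0.0
```

```bash
python3 plan.py fan,0.008
```

```text
t 22.43 now [0.4276 0.3404 0.0605] psi 1.727 w 0.09 gf 0.0 F [-0.5  0.4  0.5]
fan,0.008 target [0.4265 0.34  ] dp [-0.0003, -0.0012, 0.0525] dr [0.001, -0.0, -0.001]
```

Call:
move_arm([
  {"dp":[0,-0.001,0.018],"dr":[0,0,0]},
  {"dp":[0,-0.001,0.036],"dr":[0,0,0]},
  {"dp":[0,-0.001,0.047],"dr":[0,0,0]},
  {"dp":[0,-0.001,0.052],"dr":[0,0,0]},
  {"dp":[0,-0.001,0.052],"dr":[0,0,0]},
])

```text
t: 23.05
tcp_pos: [0.4262, 0.3405, 0.0083]
tcp_rot: [-0.0, 0.649, 0.76, 0.0]
contact_force: [-0.0, 0.9, 1.0]
grip_width: 0.0896
grasp_force: 0.0
```

Call:
move_arm([
  {"dp":[0,0,0],"dr":[0,0,0]},
  {"dp":[0,0,0],"dr":[0,0,0]},
  {"dp":[0,0,0],"dr":[0,0,0]},
  {"dp":[0,0,0],"dr":[0,0,0]},
  {"dp":[0,0,0],"dr":[0,0,0]},
  {"dp":[0,0,-0.01],"dr":[0,0,0]},
  {"dp":[0,0,-0.03],"dr":[0,0,0]},
  {"dp":[0,0,-0.06],"dr":[0,0,0]},
  {"dp":[0,0,-0.09],"dr":[0,0,0]},
  {"dp":[0,0,-0.1],"dr":[0,0,0]},
  {"dp":[0,0,-0.1],"dr":[0,0,0]},
  {"dp":[0,0,-0.1],"dr":[0,0,0]},
], gripper=0.0)

```text
t: 24.55
tcp_pos: [0.4254, 0.3396, 0.1071]
tcp_rot: [-0.0, 0.649, 0.76, -0.001]
contact_force: [-0.5, 0.1, -0.5]
grip_width: 0.0595
grasp_force: 30.0
```

```bash
python3 plan.py fanP,0.06
```

```text
t 24.55 now [0.4254 0.3396 0.1071] psi 1.728 w 0.0595 gf 30.0 F [-0.5  0.1 -0.5]
fanP,0.06 target [0.6779 0.1009] dp [-0.2752, 0.2122, 0.047] dr [-0.002, 0.001, 0.004]
```

Call:
move_arm([
  {"dp":[-0.02,0.015,0],"dr":[0,0,0]},
  {"dp":[-0.055,0.042,0],"dr":[0,0,0]},
  {"dp":[-0.095,0.073,0],"dr":[0,0,0]},
  {"dp":[-0.135,0.104,0],"dr":[0,0,0]},
  {"dp":[-0.175,0.135,0],"dr":[0,0,0]},
  {"dp":[-0.215,0.166,0],"dr":[0,0,0]},
  {"dp":[-0.25,0.193,0],"dr":[0,0,0]},
  {"dp":[-0.27,0.208,0.002],"dr":[0,0,0.004]},
  {"dp":[-0.275,0.212,0.02],"dr":[0,0,0.004]},
  {"dp":[-0.275,0.212,0.04],"dr":[0,0,0.004]},
  {"dp":[-0.275,0.212,0.047],"dr":[0,0,0.004]},
  {"dp":[-0.275,0.212,0.047],"dr":[0,0,0.004]},
])

```text
t: 26.05
tcp_pos: [0.677, 0.1033, 0.06]
tcp_rot: [-0.001, 0.65, 0.76, -0.001]
contact_force: [0.6, -0.6, -0.8]
grip_width: 0.0596
grasp_force: 30.0
```

```bash
python3 plan.py fanP,0.012
python3 - <<'E'
from h import *
p=r.grab_frame("side");x,y=proj(np.array([(.65,.12,.03)]),p)[0].astype(int)
cv2.imwrite("pics/fan.png",cv2.resize(p["img"][y-60:y+60,x-70:x+70,::-1],None,fx=4,fy=4))
E
```

```text
t 26.05 now [0.677  0.1033 0.06  ] psi 1.726 w 0.0596 gf 30.0 F [ 0.6 -0.6 -0.8]
fanP,0.012 target [0.6779 0.1009] dp [-0.0026, 0.0007, 0.048] dr [-0.003, -0.001, 0.002]
```

View pics/fan.png

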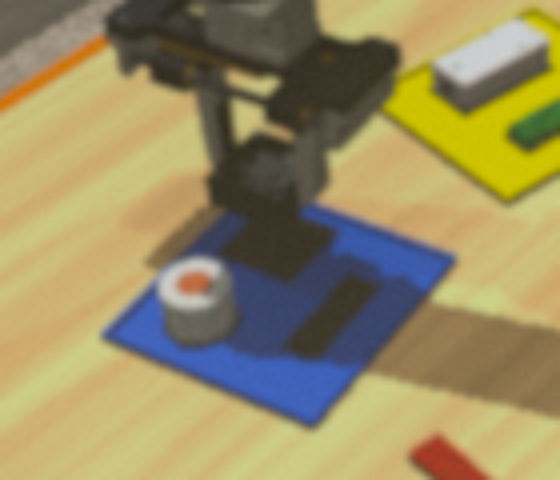

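The fan is held level above its square at about (285,240), and the heatsink stands on its disc at (198,300).

Call:
move_arm([
  {"dp":[-0.002,0.0005,0.015],"dr":[0,0,0]},
  {"dp":[-0.002,0.0005,0.03],"dr":[0,0,0]},
  {"dp":[-0.002,0.0005,0.042],"dr":[0,0,0]},
  {"dp":[-0.002,0.0005,0.0465],"dr":[0,0,0]},
  {"dp":[-0.002,0.0005,0.0485],"dr":[0,0,0]},
  {"dp":[-0.002,0.0005,0.0485],"dr":[0,0,0]},
])

```text
t: 26.85
tcp_pos: [0.6797, 0.1002, 0.0131]
tcp_rot: [0.0, 0.651, 0.759, 0.001]
contact_force: [-0.4, 0.7, -1.6]
grip_width: 0.0594
grasp_force: 30.0
```

Call:
move_arm([
  {"dp":[0,0,0],"dr":[0,0,0]},
  {"dp":[0,0,0],"dr":[0,0,0]},
  {"dp":[0,0,0],"dr":[0,0,0]},
  {"dp":[0,0,-0.01],"dr":[0,0,0]},
  {"dp":[0,0,-0.04],"dr":[0,0,0]},
  {"dp":[0,0,-0.07],"dr":[0,0,0]},
  {"dp":[0,0,-0.1],"dr":[0,0,0]},
  {"dp":[0,0,-0.1],"dr":[0,0,0]},
  {"dp":[0,0,-0.1],"dr":[0,0,0]},
], gripper=0.072)

```text
t: 27.98
tcp_pos: [0.6786, 0.0997, 0.1121]
tcp_rot: [-0.0, 0.651, 0.759, -0.001]
contact_force: [0.1, -0.0, -1.4]
grip_width: 0.0719
grasp_force: 0.0
```

```bash
python3 plan.py red,0.06
```

```text
t 27.98 now [0.6786 0.0997 0.1121] psi 1.724 w 0.0719 gf 0.0 F [ 0.1 -0.  -1.4]
red,0.06 target [0.4335 0.1935] dp [0.1301, -0.2279, 0.0523] dr [-0.001, -0.001, -1.228]
```

Call:
move_arm([
  {"dp":[0.01,-0.02,0],"dr":[0,0,-0.12]},
  {"dp":[0.028,-0.05,0],"dr":[0,0,-0.27]},
  {"dp":[0.046,-0.08,0],"dr":[0,0,-0.43]},
  {"dp":[0.063,-0.11,0],"dr":[0,0,-0.59]},
  {"dp":[0.08,-0.14,0],"dr":[0,0,-0.75]},
  {"dp":[0.097,-0.17,0],"dr":[0,0,-0.91]},
  {"dp":[0.114,-0.2,0.01],"dr":[0,0,-1.06]},
  {"dp":[0.127,-0.222,0.025],"dr":[0,0,-1.18]},
  {"dp":[0.13,-0.228,0.042],"dr":[0,0,-1.228]},
  {"dp":[0.13,-0.228,0.052],"dr":[0,0,-1.228]},
  {"dp":[0.13,-0.228,0.052],"dr":[0,0,-1.228]},
  {"dp":[0.13,-0.228,0.052],"dr":[0,0,-1.228]},
], gripper=0.06)

```text
t: 29.48
tcp_pos: [0.4347, 0.1937, 0.0608]
tcp_rot: [0.0, 0.095, 0.995, 0.0]
contact_force: [0.6, 0.7, 0.0]
grip_width: 0.0602
grasp_force: 0.0
```

```bash
python3 plan.py red,0.003
python3 - <<'E'
from h import *
o=[]
for n in("top","side"):
    p=r.grab_frame(n);x,y=proj(np.array([(.55,.16,.02)]),p)[0].astype(int)
    o.append(cv2.resize(p["img"][y-75:y+75,x-75:x+75,::-1],(400,400)))
cv2.imwrite("pics/red.png",np.hstack(o))
E
```

```text
t 29.48 now [0.4347 0.1937 0.0608] psi 2.951 w 0.0602 gf 0.0 F [0.6 0.7 0. ]
red,0.003 target [0.4335 0.1935] dp [0.0012, -0.0004, 0.0578] dr [0.0, 0.0, -0.001]
```

View pics/red.png

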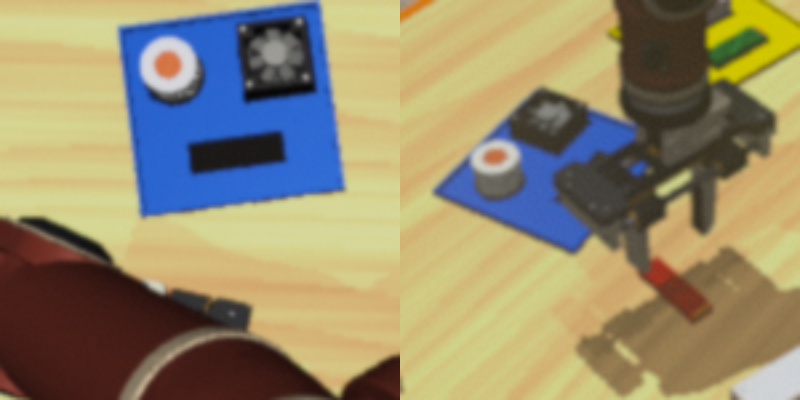

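The fan (276,58) and heatsink (170,65) are on their outlines in the top view. In the side view the fingers straddle the red drive at (675,290).

Call:
move_arm([
  {"dp":[0.001,0,0.02],"dr":[0,0,0]},
  {"dp":[0.001,0,0.038],"dr":[0,0,0]},
  {"dp":[0.001,0,0.05],"dr":[0,0,0]},
  {"dp":[0.001,0,0.0575],"dr":[0,0,0]},
  {"dp":[0.001,0,0.0575],"dr":[0,0,0]},
])

```text
t: 30.2
tcp_pos: [0.4331, 0.1939, 0.003]
tcp_rot: [-0.0, 0.095, 0.996, -0.0]
contact_force: [-0.5, 0.7, -0.3]
grip_width: 0.0599
grasp_force: 0.0
```

Call:
move_arm([
  {"dp":[0,0,0],"dr":[0,0,0]},
  {"dp":[0,0,0],"dr":[0,0,0]},
  {"dp":[0,0,0],"dr":[0,0,0]},
  {"dp":[0,0,0],"dr":[0,0,0]},
  {"dp":[0,0,0],"dr":[0,0,0]},
  {"dp":[0,0,-0.01],"dr":[0,0,0]},
  {"dp":[0,0,-0.03],"dr":[0,0,0]},
  {"dp":[0,0,-0.06],"dr":[0,0,0]},
  {"dp":[0,0,-0.09],"dr":[0,0,0]},
  {"dp":[0,0,-0.09],"dr":[0,0,0]},
  {"dp":[0,0,-0.09],"dr":[0,0,0]},
], gripper=0.0)

```text
t: 31.58
tcp_pos: [0.4328, 0.1933, 0.0929]
tcp_rot: [-0.0, 0.095, 0.995, -0.0]
contact_force: [0.0, -1.0, 0.4]
grip_width: 0.0234
grasp_force: 30.0
```

```bash
python3 plan.py redP,0.06
```

```text
t 31.57 now [0.4328 0.1933 0.0929] psi 2.952 w 0.0234 gf 30.0 F [ 0.  -1.   0.4]
redP,0.06 target [0.597  0.1339] dp [-0.1725, -0.0273, 0.0329] dr [-0.001, 0.0, 1.228]
```

Call:
move_arm([
  {"dp":[-0.015,-0.002,0],"dr":[0,0,0.12]},
  {"dp":[-0.035,-0.005,0],"dr":[0,0,0.27]},
  {"dp":[-0.06,-0.01,0],"dr":[0,0,0.43]},
  {"dp":[-0.085,-0.013,0],"dr":[0,0,0.59]},
  {"dp":[-0.11,-0.017,0],"dr":[0,0,0.75]},
  {"dp":[-0.135,-0.021,0],"dr":[0,0,0.91]},
  {"dp":[-0.155,-0.025,0.005],"dr":[0,0,1.06]},
  {"dp":[-0.168,-0.027,0.015],"dr":[0,0,1.18]},
  {"dp":[-0.1725,-0.027,0.027],"dr":[0,0,1.228]},
  {"dp":[-0.1725,-0.027,0.033],"dr":[0,0,1.228]},
  {"dp":[-0.1725,-0.027,0.033],"dr":[0,0,1.228]},
  {"dp":[-0.1725,-0.027,0.033],"dr":[0,0,1.228]},
])

```text
t: 33.08
tcp_pos: [0.5972, 0.1351, 0.0603]
tcp_rot: [-0.0, 0.651, 0.759, 0.0]
contact_force: [-0.4, -0.2, -0.5]
grip_width: 0.0237
grasp_force: 30.0
```

```bash
python3 plan.py redP,0.007
```

```text
t 33.08 now [0.5972 0.1351 0.0603] psi 1.725 w 0.0237 gf 30.0 F [-0.4 -0.2 -0.5]
redP,0.007 target [0.597  0.1339] dp [-0.0012, -0.0004, 0.0533] dr [-0.0, -0.0, 0.001]
```

Call:
move_arm([
  {"dp":[-0.001,0,0.015],"dr":[0,0,0]},
  {"dp":[-0.001,0,0.03],"dr":[0,0,0]},
  {"dp":[-0.001,0,0.043],"dr":[0,0,0]},
  {"dp":[-0.001,0,0.049],"dr":[0,0,0]},
  {"dp":[-0.001,0,0.0525],"dr":[0,0,0]},
  {"dp":[-0.001,0,0.0525],"dr":[0,0,0]},
])

```text
t: 33.83
tcp_pos: [0.5978, 0.1341, 0.0079]
tcp_rot: [0.0, 0.651, 0.759, 0.0]
contact_force: [1.2, 0.7, 0.1]
grip_width: 0.0232
grasp_force: 30.0
```

Call:
move_arm([
  {"dp":[0,0,0],"dr":[0,0,0]},
  {"dp":[0,0,0],"dr":[0,0,0]},
  {"dp":[0,0,0],"dr":[0,0,0]},
  {"dp":[0,0,-0.01],"dr":[0,0,0]},
  {"dp":[0,0,-0.04],"dr":[0,0,0]},
  {"dp":[0,0,-0.09],"dr":[0,0,0]},
  {"dp":[0.0,0,-0.14],"dr":[0,0,0]},
  {"dp":[0.0,-0.05,-0.14],"dr":[0,0,0]},
  {"dp":[0.0,-0.1,-0.14],"dr":[0,0,0]},
  {"dp":[0.0,-0.14,-0.14],"dr":[0,0,0]},
  {"dp":[0.0,-0.14,-0.14],"dr":[0,0,0]},
  {"dp":[0.0,-0.14,-0.14],"dr":[0,0,0]},
], gripper=0.036)

```text
t: 35.33
tcp_pos: [0.4606, 0.1128, 0.1485]
tcp_rot: [0.001, 0.651, 0.759, 0.001]
contact_force: [1.1, 0.1, 0.8]
grip_width: 0.0361
grasp_force: 0.0
```

```bash
python3 plan.py
python3 - <<'E'
from h import *
p=r.grab_frame("top");cv2.imwrite("pics/end.png",cv2.resize(p["img"][90:290,130:550,::-1],None,fx=1.9,fy=1.9))
TR={'b':(.6365,.140,.153),'y':(.6435,-.135,-.180)}
for n,t,x,y in(('ssd_red','b',-.04,0),('fan','b',.035,-.045),('heatsink','b',.035,.045),('ssd_green','y',-.04,0),('adapter','y',.035,0),('ssd_black',None,.4624,-.1967)):
    if t: a,b,c=TR[t];R=np.array([[np.cos(c),-np.sin(c)],[np.sin(c),np.cos(c)]]);w=R@[x,y]+[a,b];q0=[*w,c+(0 if n in('fan','heatsink') else np.pi/2),.004]
    else: w=np.array([x,y]);q0=[x,y,0,0.]
    m=mask(n,p,proj(np.array([[*w,.01]]),p)[0])
    if m is None: print(n,'none');continue
    q,f=fit(n,[(p,m[2])],q0,3);d=q[:2]-w
    print(n,'err mm',np.round(1000*(R.T@d if t else d),1),'yaw',round(q[2]-q0[2],3),'cost',round(f,3))
E
```

```text
t 35.33 now [0.4606 0.1128 0.1485] psi 1.724 w 0.0361 gf 0.0 F [1.1 0.1 0.8]
ssd_red err mm [3.1 1.2] yaw -0.048 cost 0.588
fan none
heatsink err mm [2.1 0. ] yaw 0.1 cost 0.05
ssd_green err mm [0.8 0.1] yaw -0.017 cost 0.066
adapter err mm [ 1.2 -0.7] yaw 0.023 cost 0.113
ssd_black err mm [-0.3 -0.5] yaw 0.009 cost 0.047
```

View pics/end.png

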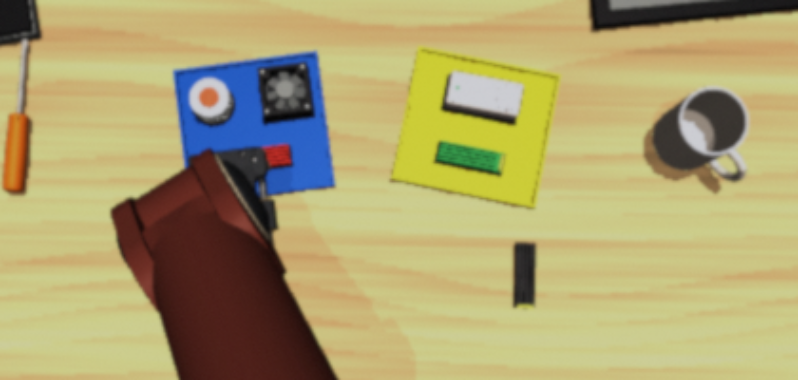

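The arm hides part of the red drive at (278,157), but everything else looks right. I'll move the arm aside and re-check red and the fan.

Call:
move_arm([
  {"dp":[-0.03,0,0],"dr":[0,0,0]},
  {"dp":[-0.08,0,0],"dr":[0,0,0]},
  {"dp":[-0.13,0,0],"dr":[0,0,0]},
  {"dp":[-0.18,0,0],"dr":[0,0,0]},
  {"dp":[-0.23,0,0],"dr":[0,0,0]},
  {"dp":[-0.27,0,0],"dr":[0,0,0]},
  {"dp":[-0.29,0,0],"dr":[0,0,0]},
  {"dp":[-0.29,0,0],"dr":[0,0,0]},
  {"dp":[-0.29,0,0],"dr":[0,0,0]},
])

```text
t: 36.8
tcp_pos: [0.5035, -0.1715, 0.1477]
tcp_rot: [-0.001, 0.65, 0.76, 0.001]
contact_force: [-0.0, 0.6, -0.4]
grip_width: 0.0361
grasp_force: 0.0
```

Run:
```python
from h import *
p=r.grab_frame("top");s=r.grab_frame("side")
x,y=proj(np.array([(.6365,.14,.01)]),p)[0].astype(int);X,Y=proj(np.array([(.6365,.14,.01)]),s)[0].astype(int)
cv2.imwrite("pics/end2.png",np.hstack([cv2.resize(i[b-55:b+55,a-55:a+55,::-1],(400,400)) for i,a,b in((p["img"],x,y),(s["img"],X,Y))]))
a,b,c=(.6365,.140,.153);R=np.array([[np.cos(c),-np.sin(c)],[np.sin(c),np.cos(c)]])
for n,u,v in(('ssd_red',-.04,0),('fan',.035,-.045)):
    w=R@[u,v]+[a,b];q0=[*w,c+(0 if n=='fan' else np.pi/2),.004]
    for k,P in(('top',p),('side',s)):
        m=mask(n,P,proj(np.array([[*w,.01]]),P)[0])
        if m is None: print(n,k,'none');continue
        q,f=fit(n,[(P,m[2])],q0,3);print(n,k,np.round(1000*R.T@(q[:2]-w),1),round(q[2]-q0[2],3),round(f,3))
```

```text
ssd_red top [ 1.2 -0.6] 0.012 0.071
ssd_red side [-1.3  1.7] 0.045 0.092
fan top none
fan side [-1.6  0.6] -0.003 0.044
```

View pics/end2.png

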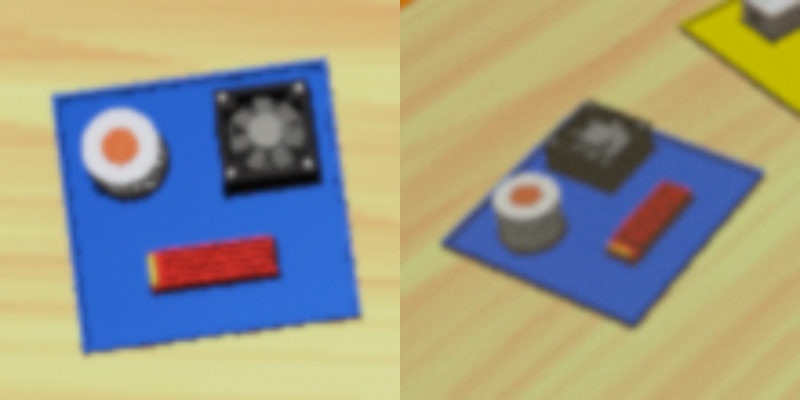

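The red drive (215,265), fan (268,137) and heatsink (125,152) are all flat on their outlines, within about 3 mm.

```bash
python3 -c "
from station import r
print(r.close_job())"
```

```text
the job is handed in; nothing more can be done
None
```

Both kits are made up and handed in at about 37 s: all five parts lie on their outlines, within about 3 mm by my camera measurements, and the black drive, mug and screwdriver were left alone; the verdict itself was not reported back.

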